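Put three mixed-up pothi volumes back on their own cradles

TASK

The three board-bound manuscript volumes waiting to be photographed have each been left on another one's cradle: move them round so that every volume lies level, lengthwise and centred on the cradle whose end stops match its coloured plates, either way round. Each cradle holds one volume, and the cradle with white stops is free for parking one on the way. Keep the volumes level and set them down rather than dropping them, and leave the page weight, the loupe and the tag tin standing where they are.

Things in the scene. Friction and masses are not known exactly. Their poses are not given: they have to be found in the camera images.
- volume_red: Loose pothi volume with red plates: leaves held rigidly between two wooden boards, one solid block 180 mm long (x) x 56 mm wide (y) x 40 mm high (z up), about 0.3 kg; two flat red plates, 36 x 46 mm, on its top near the ends, which are alike. Origin: centre of the underside. Starts level on another volume's cradle, roughly along it.
- volume_green: Loose pothi volume with green plates: leaves held rigidly between two wooden boards, one solid block 180 mm long (x) x 56 mm wide (y) x 40 mm high (z up), about 0.3 kg; two flat green plates, 36 x 46 mm, on its top near the ends, which are alike. Origin: centre of the underside. Starts level on another volume's cradle, roughly along it.
- volume_yellow: Loose pothi volume with yellow plates: leaves held rigidly between two wooden boards, one solid block 180 mm long (x) x 56 mm wide (y) x 40 mm high (z up), about 0.3 kg; two flat yellow plates, 36 x 46 mm, on its top near the ends, which are alike. Origin: centre of the underside. Starts level on another volume's cradle, roughly along it.
- cradle_red: Fixed cradle with red end stops, home of the red volume. Dark grey floor plate 220 (x) x 80 (y) mm, 8 mm thick; across each end a red stop bar 10 mm thick, 8 mm above the plate; 200 mm clear between them, long sides open. Origin: centre of the underside, on the table; a volume rests 8 mm above it. x is within 15 deg of world x. The four stand in a row along y, 0.18 m or more apart.
- cradle_green: Fixed cradle with green end stops, home of the green volume. Dark grey floor plate 220 (x) x 80 (y) mm, 8 mm thick; across each end a green stop bar 10 mm thick, 8 mm above the plate; 200 mm clear between them, long sides open. Origin: centre of the underside, on the table; a volume rests 8 mm above it. x is within 15 deg of world x. The four stand in a row along y, 0.18 m or more apart.
- cradle_yellow: Fixed cradle with yellow end stops, home of the yellow volume. Dark grey floor plate 220 (x) x 80 (y) mm, 8 mm thick; across each end a yellow stop bar 10 mm thick, 8 mm above the plate; 200 mm clear between them, long sides open. Origin: centre of the underside, on the table; a volume rests 8 mm above it. x is within 15 deg of world x. The four stand in a row along y, 0.18 m or more apart.
- cradle_white: Fixed cradle with white end stops, the spare spot, empty at the start. Dark grey floor plate 220 (x) x 80 (y) mm, 8 mm thick; across each end a white stop bar 10 mm thick, 8 mm above the plate; 200 mm clear between them, long sides open. Origin: centre of the underside, on the table; a volume rests 8 mm above it. x is within 15 deg of world x. The four stand in a row along y, 0.18 m or more apart.
- page_weight: Loose brass page weight with a knob, 34 mm across, 40 mm high, standing between two cradles; to be left alone. Origin: centre of the underside, z up.
- loupe: Loose black loupe, a stubby cylinder 36 mm across, 34 mm high, with a bluish lens on top, standing between two cradles; to be left alone. Origin: centre of the underside, z up.
- tag_tin: Loose bright metal tin with a small yellow tag on its top, 36 mm across, 30 mm high, standing between two cradles; to be left alone. Origin: centre of the underside, z up.
Things that resemble listed ones, but are neither listed nor needed, are in the scene too. What is shaped like the cradle_yellow but blue is not meant.

How it is judged:
By the outcome, as a careful person would: the job done as asked, in the order asked, and still so for the second after the job is handed in, with the robot touching nothing.
It also fails if it takes over 106 s, if anything falls off the work surface, if the arm or the gripper's body presses on something with over 40 N, if the wrist force passes 120 N, or if a joint passes its speed limit or range.

ROBOT

A 7-joint arm with a two-finger parallel gripper is mounted at the origin on the work surface. World frame = base frame: x ahead of the robot, y to its left, z up, the work surface at z = 0. Lengths are in m, angles in rad, forces in N, time in s.
With the tool pointing down it reaches from about 0.35 to 0.9 m from the base axis. Payload 8.1 kg.
Tool frame: the origin (TCP) lies at the very end of the fingers, on their centre line; the grasp point (between the pads) lies bot.tcp_to_grasp behind it (bot.tcp_to_grasp is the distance from the TCP to the grasp point, in m); z points along the fingers, y is the line along which they close (so a half turn about z gives the same grasp; the last joint's range is limited). The gripper opens to 85 mm and grips with 20 to 120 N. Pads are 22 mm wide; open, the fingers measure 114 mm over their backs; the gripper's body (76 mm by 85 mm) begins 54 mm behind the grasp point. The pads swing forward as they close: fully open they stand 13 mm farther back than shut.
Start: joints at [1.191, 0.434, 0.025, 1.573, -0.012, 1.134, -0.075], TCP at [0.171, -0.601, 0.231] pointing down, gripper open.
Joint ranges: [-2.62, 2.62], [-0.44, 2.09], [-1.27, 1.32], [0.08, 2.57], [-1.32, 4.46], [0.12, 2], [-2.74, 2.74]. Speed limits (rad/s): [2.22, 2.22, 3.01, 3.01, 3.14, 3.14, 3.14].

INTERFACE

Orientations are given as a 3x3 rotation matrix whose columns are the frame's x, y, z axes.
In Python, from station import bot gives the robot as it stands. The module is installed in compiled form; this text tells all that it offers.
- The arm moves only by the tool arm_command, never from a script. Its argument "series" is a list of rows, each an object with "translation": the shift along the tool's x, y, z in mm, a list of three; "delta_rot": the turn, a rotation vector about the tool's x, y, z in degrees, a list of three. In form: [{"translation": [x, y, z], "delta_rot": [ax, ay, az]}, ...]. A call has 1 to 20 rows; each row is the pose to reach, as a shift and turn from the pose commanded when the call began, along the tool's axes at that moment; what a row does not reach only later rows make up. A row lasts 1/8 s, in which the tool goes at most 62.5 mm and 10.7 degrees, less where a joint would pass 70% of its speed; a pose out of reach is approached as far as the arm can. A call with a gripper value outside its range is refused whole. "hand" is the closure, from -1 (fully open) to 1 (shut), so that 0 is half open, set as the call begins (left out, the last holds). The fingers move at their own pace and stop on an object; "squeeze" is the grip in N (left out, the last holds). Time passes only in rows, so rows that repeat a pose let the fingers close. It gives the time, the measured TCP pose, the force, the opening and the grip force at its end, in the units of the state.
- bot.get_obs(): the state, without advancing time (a new reading comes with each control period).
- bot.grab_frame(name): name is "scene" or "top" or "wrist"; returns a dict with "img" (400x640x3 uint8, blue, green, red), "K" (3x3 intrinsics, pixels), "R" (3x3) and "t" (3): a world point X has camera coordinates R X + t; the wrist camera has in their place "T_tool_cam" (4x4, takes a point from camera to tool coordinates, whose origin is the TCP and whose axes are the flange's). Camera axes: x right, y down, z forward; pixel columns grow to the right and rows downward; lengths in m; the calibration is good to about 2 mm. A picture is of the moment at which its call begins: read the wrist's pose just before it. There is no depth.
- bot.sign_off(): hands the job in; it is judged then, once.
Trained networks look in a picture, given as the dict that the camera call returned (one of the last four; its "shot" number tells which), for a name from the list of things; names that differ only in an ending like _2 or _b are one class to them, and where a whole thing is asked for, a point or a joint stands for the part that bears it (a point fixed in the world has none). Each returns a list of dicts, best first, with "confidence" (0 to 1); they miss things now and then, are a little off and sometimes report something else, mostly with a low value. They report only what shows in the picture. A call takes as long as a camera call. They do not tell look-alikes from the thing itself.
- bot.outline_of(target, picture): "mask" (400x640 bool, what is visible of it) and "box" ([left, top, right, bottom] in pixels, round what is visible of it).
The state is a dict: "time_s": time; "joints": joint angles; "qvel": joint speeds; "joint_efforts": joint torques, N m; "position": TCP position; "tool_rot": TCP orientation; "contact_force": force on the tool from outside, world axes, zero at the start; "moment": the same for the moment, N m; "width": finger opening in m; "gripper_force": force on a finger pad.
Only numpy, scipy, OpenCV 4.12 (cv2) and the standard library are available. Lean on these libraries where they do the work, as an engineer would, in place of code of your own. Each camera call takes 0.05 s, during which the arm holds its last target. There are 200 camera calls.

## Working session

There is one attempt and no reset: what is moved stays moved. The work goes in short steps, Python scripts to look and compute and a tool call to move; the robot and the scene stay as the last step left them, time stands still between calls to the robot, and variables do not carry over. Pictures are saved under pics/ and viewed, at most 14 in all, crops included, and the job is handed in when it is done.

Besides the shell and the picture viewer there is one more tool, called after "Request:" in YAML: its name, and indented under it one key for each argument. arm_command: Moves the arm, as the interface text tells. Its arguments: {"type":"object","properties":{"series":{"type":"array","items":{"type":"object","properties":{"translation":{"type":"array","items":{"type":"number"}},"delta_rot":{"type":"array","items":{"type":"number"}}}}},"hand":{"type":"number"},"squeeze":{"type":"number"}},"required":["series"]}

```bash
mkdir -p pics; python3 - <<'E'
from station import bot
import cv2,numpy as np
o=bot.get_obs();print(o);print(bot.tcp_to_grasp)
for n in ("top","scene"):
    f=bot.grab_frame(n);cv2.imwrite(f"pics/{n}0.png",f["img"]);print(n,f["K"].tolist(),f["R"].tolist(),f["t"].tolist())
    for t in ["volume_red","volume_green","volume_yellow","cradle_red","cradle_green","cradle_yellow","cradle_white","page_weight","loupe","tag_tin"]:
        print(t,[(round(d["confidence"],2),[int(v) for v in d["box"]]) for d in bot.outline_of(t,f)])
E
```

```text
{'time_s': 0.0, 'joints': array([ 1.19136517,  0.43526207,  0.02496543,  1.57407197, -0.01159773,
        1.13400077, -0.07509703]), 'qvel': array([ 0.00076523,  0.00095455,  0.00060342, -0.00031465,  0.00013227,
        0.00078556,  0.00195606]), 'joint_efforts': array([ 2.89992186e-04, -6.70459843e+01,  1.02504596e+00, -3.16216457e+01,
        1.54284365e-02,  1.22357084e-02,  1.92422914e-05]), 'position': array([ 0.17063251, -0.60074232,  0.23051131]), 'tool_rot': array([[ 9.61942359e-01,  2.73251842e-01, -5.73684152e-04],
       [ 2.73252406e-01, -9.61941215e-01,  1.49064591e-03],
       [-1.44528690e-04, -1.59067602e-03, -9.99998724e-01]]), 'contact_force': array([0.16165745, 0.06019235, 0.20627426]), 'moment': array([-0.0449646 ,  0.03279556, -0.0316599 ]), 'gripper_force': 0.0, 'width': 0.08512047596889127}
0.0187
top [[483.108548889571, 0.0, 320.121525657457], [0.0, 483.108548889571, 195.81487932989322], [0.0, 0.0, 1.0]] [[-0.15780569830620733, -0.9874620154748618, -0.004016164390842797], [-0.9614833831694186, 0.15457844392594694, -0.22727782241679848], [0.22504902903851678, 
[... 749 characters left out ...]
789016536966, 0.4534259810612597, 0.014319390557738296], [0.3912345410008335, 0.7841579204255582, -0.48169688577126096], [-0.22964254652650495, -0.42367586139937014, -0.8762208998262501]] [0.4630605799803718, -0.12003871719142468, 1.048491093860661]
volume_red [(0.89, [296, 247, 380, 300])]
volume_green [(0.79, [205, 121, 277, 164])]
volume_yellow [(0.87, [248, 179, 328, 224])]
cradle_red [(0.96, [240, 178, 334, 229])]
cradle_green [(0.7, [285, 241, 390, 308])]
cradle_yellow [(0.67, [261, 51, 340, 97]), (0.65, [203, 121, 292, 169])]
cradle_white [(0.76, [332, 316, 441, 400])]
page_weight [(0.55, [281, 156, 296, 173])]
loupe [(0.6, [289, 237, 304, 253])]
tag_tin [(0.76, [350, 311, 365, 331])]
```

View pics/top0.png

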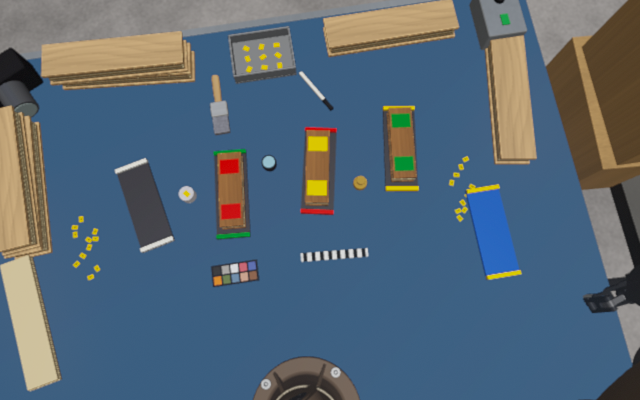

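View pics/scene0.png

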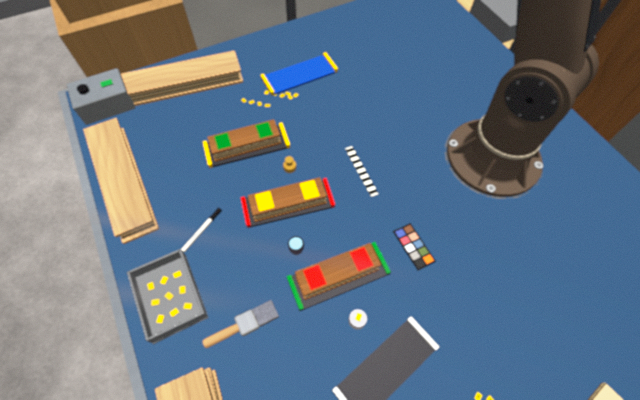

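The top view shows, from left to right: the white cradle, empty, at (145,205); the green cradle with the red volume at (231,193); the red cradle with the yellow volume at (319,170); and the yellow cradle with the green volume at (401,147). The blue one at (495,232) is a decoy. The scene view agrees. Next I'll triangulate the plates and stops by colour.

```bash
cat > h.py <<'E'
import cv2,numpy as np
def blobs(img,col,roi,n=2):
    h=cv2.cvtColor(img,cv2.COLOR_BGR2HSV).astype(int);H,S,V=h[...,0],h[...,1],h[...,2]
    m={'red':((H<5)|(H>174))&(S>190)&(V>90),'green':(H>50)&(H<75)&(S>150)&(V>60),'yellow':(H>22)&(H<34)&(S>150)&(V>120),'white':(S<40)&(V>170)}[col]
    k=np.zeros(m.shape,bool);l,t,r,b=roi;k[t:b,l:r]=1
    c,lab,st,ce=cv2.connectedComponentsWithStats((m&k).astype(np.uint8))
    i=[j for j in np.argsort(-st[1:,4])+1][:n]
    return [(ce[j],st[j,4]) for j in i]
def P(f): return f["K"]@np.c_[f["R"],f["t"]]
def tri(fa,a,fb,b):
    X=cv2.triangulatePoints(P(fa),P(fb),np.array(a,float).reshape(2,1),np.array(b,float).reshape(2,1))[:,0];return X[:3]/X[3]
def ray(f,p,z):
    d=f["R"].T@np.linalg.inv(f["K"])@[p[0],p[1],1];c=-f["R"].T@f["t"];return c+d*(z-c[2])/d[2]
E
python3 - <<'E'
from station import bot
from h import *
T=bot.grab_frame("top");S=bot.grab_frame("scene")
# name,col,topROI,sceneROI
L=[('Vred','red',(212,152,250,230),(290,240,385,305)),('Vyel','yellow',(303,133,333,203),(250,180,325,222)),('Vgrn','green',(385,110,420,180),(206,122,280,165)),
('Cred','red',(298,120,340,220),(236,172,340,232)),('Cgrn','green',(208,142,256,244),(280,236,395,312)),('Cyel','yellow',(378,100,422,195),(198,118,295,172)),('Cwht','white',(112,155,178,256),(330,312,442,400))]
for n,c,a,b in L:
    A=blobs(T["img"],c,a);B=blobs(S["img"],c,b)
    # order: far (large x) first: top small v, scene small u
    A.sort(key=lambda q:q[0][1]);B.sort(key=lambda q:q[0][0])
    z=.048 if n[0]=='V' else .016
    X=[tri(T,p[0],S,q[0]) for p,q in zip(A,B)]
    Y=[ray(T,p[0],z) for p in A];Z=[ray(S,q[0],z) for q in B]
    print(n,[int(p[1]) for p in A],[int(p[1]) for p in B])
    for nm,W in(('tri',X),('top',Y),('scn',Z)):
        d=W[0]-W[1];print('  ',nm,np.round(1000*(W[0]+W[1])/2,1),'len',round(np.linalg.norm(d)*1000,1),'yaw',round(np.degrees(np.arctan2(d[1],d[0])),1),'z',np.round([W[0][2]*1e3,W[1][2]*1e3],1))
for n,z,tp,sp in(('weight',.04,(361,182),(289,164)),('loupe',.034,(268.5,162),(296,244)),('tin',.03,(187,194),(358,318))):
    print(n,np.round(tri(T,tp,S,sp)*1e3),np.round(ray(T,tp,z)*1e3))
E
```

```text
Vred [258, 281] [324, 301]
   tri [527.5 101.5  49.4] len 109.9 yaw -4.8 z [49.5 49.3]
   top [528.4 101.1  48. ] len 110.3 yaw -4.8 z [48. 48.]
   scn [526.5 102.   48. ] len 109.9 yaw -4.7 z [48. 48.]
Vyel [302, 319] [286, 278]
   tri [ 551. -112.   49.] len 110.3 yaw -10.3 z [49.2 48.9]
   top [ 552.3 -112.8   48. ] len 110.7 yaw -10.3 z [48. 48.]
   scn [ 549.6 -111.    48. ] len 110.0 yaw -10.2 z [48. 48.]
Vgrn [233, 248] [165, 160]
   tri [ 577.2 -324.4   49.6] len 110.0 yaw -7.3 z [49.6 49.5]
   top [ 578.6 -325.5   48. ] len 110.4 yaw -7.3 z [48. 48.]
   scn [ 575.8 -324.2   48. ] len 110.0 yaw -7.2 z [48. 48.]
Cred [75, 133] [107, 100]
   tri [ 550.9 -115.6   11.8] len 210.8 yaw -12.1 z [11.  12.6]
   top [ 550.9 -116.5   16. ] len 211.2 yaw -12.3 z [16. 16.]
   scn [ 549.9 -111.4   16. ] len 207.9 yaw -11.4 z [16. 16.]
Cgrn [72, 153] [154, 131]
   tri [526.4 104.7  11.6] len 210.7 yaw -4.6 z [12.  11.2]
   top [526.5 102.7  16. ] len 210.3 yaw -4.5 z [16. 16.]
   scn [525.5 108.   16. ] len 209.2 yaw -4.6 z [16. 16.]
Cyel [83, 163] [115, 108]
   tri [ 575.3 -323.5   13.7] len 209.0 yaw -7.9 z [17.1 10.2]
   top [ 576.2 -324.    16. ] len 211.6 yaw -8.3 z [16. 16.]
   scn [ 574.5 -319.8   16. ] len 207.0 yaw -9.1 z [16. 16.]
Cwht [138, 146] [182, 253]
   tri [497.6 275.1 123.6] len 258.7 yaw -16.7 z [231.9  15.2]
   top [532.7 317.8  16. ] len 209.7 yaw 13.0 z [16. 16.]
   scn [482.6 254.1  16. ] len 137.4 yaw -38.6 z [16. 16.]
weight [ 501. -212.   15.] [ 496. -210.   40.]
loupe [583.   3.  31.] [583.   2.  34.]
tin [537. 209.  23.] [536. 207.  30.]
```

Volume tops measure 49 mm and the plates are 110 mm apart, which matches the text. I'll move over the red volume.

Request:
arm_command:
  series:
    - {"translation": [50,-54,0],"delta_rot": [0,0,2]}
    - {"translation": [95,-103,3],"delta_rot": [0,0,4]}
    - {"translation": [140,-151,6],"delta_rot": [0,0,6]}
    - {"translation": [182,-197,9],"delta_rot": [0,0,8]}
    - {"translation": [225,-243,12],"delta_rot": [0,0,10]}
    - {"translation": [268,-289,15],"delta_rot": [0,0,11]}
    - {"translation": [310,-335,18],"delta_rot": [0,0,13]}
    - {"translation": [353,-381,20],"delta_rot": [0,0,15]}
    - {"translation": [396,-427,22],"delta_rot": [0,0,16]}
    - {"translation": [438,-473,24],"delta_rot": [0,0,18]}
    - {"translation": [475,-513,26],"delta_rot": [0,0,19]}
    - {"translation": [505,-545,28],"delta_rot": [0,0,20]}
    - {"translation": [525,-567,29],"delta_rot": [0,0,20.7]}
    - {"translation": [535,-578,30],"delta_rot": [0,0,20.7]}
    - {"translation": [535,-578,30],"delta_rot": [0,0,20.7]}
    - {"translation": [535,-578,30],"delta_rot": [0,0,20.7]}
  hand: -1

```text
time_s: 3.2
position: [0.5272, 0.0991, 0.2013]
tool_rot: [[0.996, -0.086, -0.0], [-0.086, -0.996, -0.001], [-0.0, 0.001, -1.0]]
contact_force: [0.1, -0.7, -0.6]
width: 0.0854
gripper_force: 0.0
```

```bash
cat >> h.py <<'E'
def delta(o,xyz,yaw):  # world target mm, deg -> tool shift mm, turn
    R=o["tool_rot"];d=R.T@(np.array(xyz)-1000*o["position"])
    c,s=np.cos(np.radians(yaw)),np.sin(np.radians(yaw))
    D=R.T@np.array([[c,s,0],[s,-c,0],[0,0,-1]]);r=cv2.Rodrigues(D)[0][:,0]
    return np.round(d,1),np.round(np.degrees(r),2)
def wrist(bot):
    o=bot.get_obs();f=bot.grab_frame("wrist")
    M=np.eye(4);M[:3,:3]=o["tool_rot"];M[:3,3]=o["position"];M=M@f["T_tool_cam"]
    f["R"]=M[:3,:3].T;f["t"]=-M[:3,:3].T@M[:3,3];return o,f
E
python3 - <<'E'
from station import bot
from h import *
o,f=wrist(bot);print(o["time_s"],o["position"],o["tool_rot"].round(4).tolist());cv2.imwrite("pics/w1.png",f["img"])
print(f["T_tool_cam"].round(3).tolist())
print(delta(o,(527.5,101.5,17),-4.8))
for n,X in(('grn',(.527,.103,.016)),('wht',(.533,.318,.016)),('redv',(.5275,.1015,.048))):
    p=P(f)@[*X,1];print(n,p[:2]/p[2])
for c in('red','green','white'):
    for p,a in blobs(f["img"],c,(0,0,640,400),4): print(c,p.round(),a,(1e3*ray(f,p,.048 if c=='red' else .016)).round(1))
E
```

```text
3.2 [0.52716368 0.09913616 0.20127431] [[0.9963, -0.0862, -0.0004], [-0.0862, -0.9963, -0.0011], [-0.0003, 0.0011, -1.0]]
[[-0.0, -0.946, -0.323, 0.083], [1.0, -0.001, 0.003, -0.001], [-0.003, -0.323, 0.946, -0.143], [0.0, 0.0, 0.0, 1.0]]
(array([  0.2,  -2.6, 184.3]), array([ 0.06,  0.02, -0.15]))
grn [319.36436367 173.44284999]
wht [124.55874107 184.78279106]
redv [320.55878529 180.82578524]
red [320. 231.] 1069 [473.2 107.1  48. ]
red [558.  21.] 1058 [ 649.6 -112.1   48. ]
red [491. 223.] 398 [466.6 -70.9  48. ]
red [329. 218.] 1 [487.   96.4  48. ]
green [318.  69.] 856 [632.   95.1  16. ]
green [301. 259.] 122 [424.3 134.9  16. ]
green [350. 257.] 31 [421.2  75.2  16. ]
white [74. 88.] 1085 [635.6 338.4  16. ]
white [220. 171.] 996 [538.7 210.5  16. ]
white [418. 111.] 735 [583.3  -4.   16. ]
white [170. 263.] 675 [432.5 291.8  16. ]
```

View pics/w1.png

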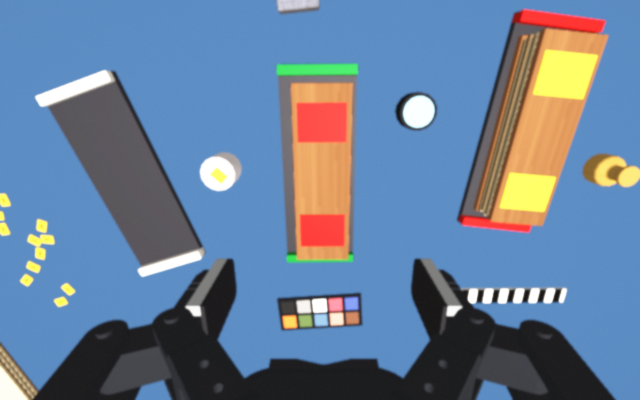

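The wrist picture shows the red volume at (320,180), well centred between the fingers, and the white cradle at (120,170). The wrist positions agree with the fixed cameras to 1–3 mm. I'll descend and grip.

Request:
arm_command:
  series:
    - {"translation": [0,-2,40],"delta_rot": [0,0,0]}
    - {"translation": [0,-2,80],"delta_rot": [0,0,0]}
    - {"translation": [0,-2,120],"delta_rot": [0,0,0]}
    - {"translation": [0,-2,145],"delta_rot": [0,0,0]}
    - {"translation": [0,-2,165],"delta_rot": [0,0,0]}
    - {"translation": [0,-2,178],"delta_rot": [0,0,0]}
    - {"translation": [0,-2,184],"delta_rot": [0,0,0]}
    - {"translation": [0,-2,184],"delta_rot": [0,0,0]}
    - {"translation": [0,-2,184],"delta_rot": [0,0,0]}

```text
time_s: 4.38
position: [0.5282, 0.103, 0.018]
tool_rot: [[0.996, -0.085, 0.001], [-0.085, -0.996, 0.0], [0.001, -0.0, -1.0]]
contact_force: [-0.3, -0.7, -1.0]
width: 0.0852
gripper_force: 0.0
```

Request:
arm_command:
  series:
    - {"translation": [0,0,0],"delta_rot": [0,0,0]}
    - {"translation": [0,0,0],"delta_rot": [0,0,0]}
    - {"translation": [0,0,0],"delta_rot": [0,0,0]}
    - {"translation": [0,0,0],"delta_rot": [0,0,0]}
    - {"translation": [0,0,0],"delta_rot": [0,0,0]}
    - {"translation": [0,0,0],"delta_rot": [0,0,0]}
    - {"translation": [0,0,0],"delta_rot": [0,0,0]}
    - {"translation": [0,0,0],"delta_rot": [0,0,0]}
  hand: 1
  squeeze: 50

```text
time_s: 5.38
position: [0.5279, 0.1026, 0.0179]
tool_rot: [[0.996, -0.085, 0.001], [-0.085, -0.996, -0.001], [0.001, 0.001, -1.0]]
contact_force: [-1.6, -2.2, 6.7]
width: 0.0553
gripper_force: 53.0
```

Request:
arm_command:
  series:
    - {"translation": [0,0,-8],"delta_rot": [0,0,0]}
    - {"translation": [0,0,-25],"delta_rot": [0,0,0]}
    - {"translation": [0,0,-50],"delta_rot": [0,0,0]}
    - {"translation": [0,0,-75],"delta_rot": [0,0,0]}
    - {"translation": [-1,-10,-92],"delta_rot": [0,0,-1]}
    - {"translation": [-2,-30,-100],"delta_rot": [0,0,-3]}
    - {"translation": [-4,-60,-100],"delta_rot": [0,0,-5]}
    - {"translation": [-6,-90,-100],"delta_rot": [0,0,-8]}
    - {"translation": [-7,-120,-100],"delta_rot": [0,0,-10]}
    - {"translation": [-9,-150,-100],"delta_rot": [0,0,-13]}
    - {"translation": [-11,-177,-100],"delta_rot": [0,0,-15]}
    - {"translation": [-12,-198,-100],"delta_rot": [0,0,-17]}
    - {"translation": [-13,-209,-100],"delta_rot": [0,0,-17.8]}
    - {"translation": [-13,-213,-100],"delta_rot": [0,0,-17.8]}
    - {"translation": [-13,-213,-100],"delta_rot": [0,0,-17.8]}
    - {"translation": [-13,-213,-100],"delta_rot": [0,0,-17.8]}

```text
time_s: 7.38
position: [0.533, 0.3151, 0.1172]
tool_rot: [[0.975, 0.223, -0.0], [0.223, -0.975, -0.001], [-0.0, 0.001, -1.0]]
contact_force: [0.5, -0.2, -3.1]
width: 0.055
gripper_force: 54.1
```

```bash
python3 - <<'E'
from station import bot
from h import *
o,f=wrist(bot);print(o["time_s"],o["position"],o["tool_rot"].round(4).tolist(),o["contact_force"]);cv2.imwrite("pics/w2.png",f["img"])
for c in('red','green','white'):
    for p,a in blobs(f["img"],c,(0,0,640,400),4): print(c,p.round(),a,(1e3*ray(f,p,.145 if c=='red' else .016)).round(1))
T=bot.grab_frame("top")
for p,a in blobs(T["img"],'green',(208,142,256,244)):print('top green',p,a,(1e3*ray(T,p,.016)).round(1))
print(delta(o,(533.3,316.5,19),12.9))
E
```

```text
7.375 [0.53301516 0.31509874 0.11723626] [[0.9749, 0.2227, -0.0], [0.2227, -0.9749, -0.0008], [-0.0002, 0.0008, -1.0]] [ 0.52737038 -0.23779239 -3.14074689]
red [285. 173.] 3968 [582.7 341.6 145. ]
red [323. 363.] 63 [494.4 306.6 145. ]
red [374. 209.] 60 [575.7 304.3 145. ]
red [360. 211.] 4 [573.7 309.9 145. ]
green [606. 135.] 1014 [632.9 111.2  16. ]
white [ 14. 358.] 2799 [297.5 581.1  16. ]
white [319.  59.] 1778 [636.1 341.5  16. ]
white [452. 222.] 1244 [536.2 202.6  16. ]
white [457. 388.] 237 [357.5 130.1  16. ]
top green [229.28448276 152.11206897] 116 [629.7  96.   16. ]
top green [244.97727273 234.11363636] 44 [419.6  82.7  16. ]
(array([ 0.6, -1.4, 98.2]), array([ 0.05,  0.01, -0.03]))
```

View pics/w2.png

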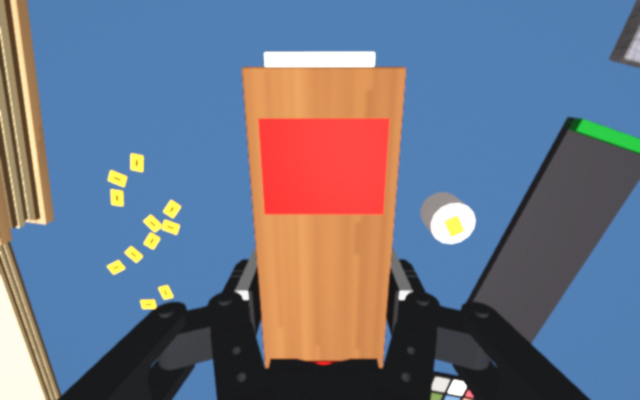

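The wrist picture shows the volume held level, with the white stop squarely ahead at (319,59). I'll set it down.

Request:
arm_command:
  series:
    - {"translation": [0,-2,20],"delta_rot": [0,0,0]}
    - {"translation": [0,-2,45],"delta_rot": [0,0,0]}
    - {"translation": [0,-2,65],"delta_rot": [0,0,0]}
    - {"translation": [0,-2,80],"delta_rot": [0,0,0]}
    - {"translation": [0,-2,90],"delta_rot": [0,0,0]}
    - {"translation": [0,-2,95],"delta_rot": [0,0,0]}
    - {"translation": [0,-2,98],"delta_rot": [0,0,0]}
    - {"translation": [0,-2,99],"delta_rot": [0,0,0]}
    - {"translation": [0,-2,99.5],"delta_rot": [0,0,0]}
    - {"translation": [0,-2,99.5],"delta_rot": [0,0,0]}
    - {"translation": [0,-2,99.5],"delta_rot": [0,0,0]}

```text
time_s: 8.85
position: [0.5324, 0.3183, 0.018]
tool_rot: [[0.975, 0.224, 0.0], [0.224, -0.975, 0.0], [0.0, -0.0, -1.0]]
contact_force: [-0.1, -0.5, -2.1]
width: 0.055
gripper_force: 54.2
```

Request:
arm_command:
  series:
    - {"translation": [0,0,0],"delta_rot": [0,0,0]}
    - {"translation": [0,0,0],"delta_rot": [0,0,0]}
    - {"translation": [0,0,0],"delta_rot": [0,0,0]}
    - {"translation": [0,0,0],"delta_rot": [0,0,0]}
    - {"translation": [0,0,0],"delta_rot": [0,0,0]}
    - {"translation": [0,0,0],"delta_rot": [0,0,0]}
  hand: -1

```text
time_s: 9.6
position: [0.5323, 0.3182, 0.0178]
tool_rot: [[0.975, 0.224, 0.0], [0.224, -0.975, -0.0], [-0.0, 0.0, -1.0]]
contact_force: [0.4, 0.7, -0.1]
width: 0.0854
gripper_force: 0.0
```

Request:
arm_command:
  series:
    - {"translation": [0,0,-30],"delta_rot": [0,0,0]}
    - {"translation": [0,0,-80],"delta_rot": [0,0,0]}
    - {"translation": [0,0,-135],"delta_rot": [0,0,0]}
    - {"translation": [-8,30,-170],"delta_rot": [0,0,3]}
    - {"translation": [-20,75,-182],"delta_rot": [0,0,6]}
    - {"translation": [-32,120,-182],"delta_rot": [0,0,10]}
    - {"translation": [-43,165,-182],"delta_rot": [0,0,14]}
    - {"translation": [-50,195,-182],"delta_rot": [0,0,17]}
    - {"translation": [-53,208,-182],"delta_rot": [0,0,17.4]}
    - {"translation": [-53,208,-182],"delta_rot": [0,0,17.4]}
    - {"translation": [-53,208,-182],"delta_rot": [0,0,17.4]}

```text
time_s: 10.98
position: [0.5272, 0.1055, 0.1999]
tool_rot: [[0.997, -0.075, 0.0], [-0.075, -0.997, 0.001], [0.0, -0.001, -1.0]]
contact_force: [-0.7, -0.6, 0.1]
width: 0.0854
gripper_force: 0.0
```

```bash
python3 - <<'E'
from station import bot
from h import *
o,f=wrist(bot);print(o["time_s"],o["position"],o["tool_rot"].round(4).tolist());cv2.imwrite("pics/w3.png",f["img"])
T=bot.grab_frame("top");S=bot.grab_frame("scene")
W=sorted(blobs(f["img"],'green',(200,0,440,330)),key=lambda q:q[0][1])
A=sorted(blobs(T["img"],'green',(208,142,256,244)),key=lambda q:q[0][1])
B=sorted(blobs(S["img"],'green',(280,236,395,312)),key=lambda q:q[0][0])
for nm,F,Q in(('w',f,W),('t',T,A),('s',S,B)):
    X=[ray(F,p,.014)*1e3 for p,a in Q];d=X[0]-X[1];print(nm,[a for p,a in Q],(X[0]+X[1])/2,np.hypot(*d[:2]),np.degrees(np.arctan2(d[1],d[0])))
for p,q in zip(W,A):print(tri(f,p[0],T,q[0])*1e3)
print(delta(o,(577.2,-324.4,200),-7.3))
E
```

```text
10.975 [0.52718559 0.10548833 0.19985221] [[0.9972, -0.0748, 0.0001], [-0.0748, -0.9972, 0.001], [0.0, -0.001, -1.0]]
w [np.int32(810), np.int32(588)] [527.8559243  103.94584455  14.        ] 209.35206351702496 -4.438760223102187Traceback (most recent call last):
  File "<stdin>", line 9, in <module>
IndexError: list index out of range
```

View pics/w3.png

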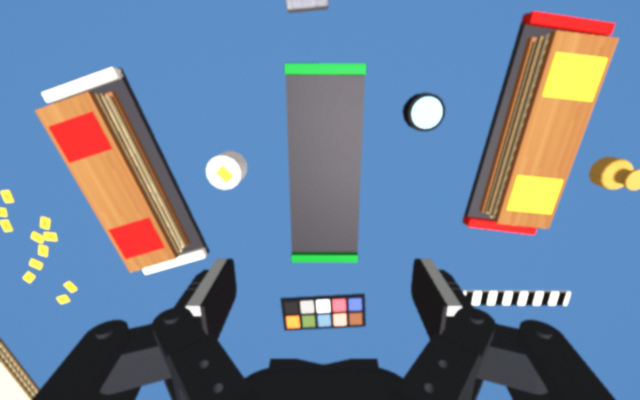

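The picture shows the green cradle empty and centred at (325,163), measured at (527.5, 104) with yaw −4.4°. The red volume is parked properly on the white cradle. Next is the green volume.

Request:
arm_command:
  series:
    - {"translation": [6,30,0],"delta_rot": [0,0,0]}
    - {"translation": [16,80,0],"delta_rot": [0,0,0.5]}
    - {"translation": [26,132,0],"delta_rot": [0,0,1]}
    - {"translation": [36,185,0],"delta_rot": [0,0,1.5]}
    - {"translation": [46,238,0],"delta_rot": [0,0,2]}
    - {"translation": [56,290,0],"delta_rot": [0,0,2.5]}
    - {"translation": [66,342,0],"delta_rot": [0,0,3]}
    - {"translation": [75,388,0],"delta_rot": [0,0,3]}
    - {"translation": [80,415,0],"delta_rot": [0,0,3]}
    - {"translation": [82,425,0],"delta_rot": [0,0,3]}
    - {"translation": [82,425,0],"delta_rot": [0,0,3]}
    - {"translation": [82,425,0],"delta_rot": [0,0,3]}

```text
time_s: 12.62
position: [0.5766, -0.3243, 0.1999]
tool_rot: [[0.992, -0.127, 0.0], [-0.127, -0.992, 0.001], [0.0, -0.001, -1.0]]
contact_force: [-0.2, 0.2, 0.0]
width: 0.0853
gripper_force: 0.0
```

```bash
python3 - <<'E'
from station import bot
from h import *
o,f=wrist(bot);print(o["time_s"],o["position"],o["tool_rot"].round(4).tolist());cv2.imwrite("pics/w4.png",f["img"])
for c,z in(('green',.0485),('yellow',.014)):
    Q=sorted(blobs(f["img"],c,(245,0,400,300)),key=lambda q:q[0][1]);X=[ray(f,p,z)*1e3 for p,a in Q];d=X[0]-X[1]
    print(c,[(p.round(),a) for p,a in Q],(X[0]+X[1])/2,np.hypot(*d[:2]),np.degrees(np.arctan2(d[1],d[0])))
print(delta(o,(577.2,-324.4,18),-7.3))
E
```

```text
12.625 [ 0.57659747 -0.32430694  0.19991513] [[0.9919, -0.1272, 0.0002], [-0.1272, -0.9919, 0.0009], [0.0001, -0.0009, -1.0]]
green [(array([325., 121.]), np.int32(1788)), (array([324., 230.]), np.int32(1270))] [ 578.92318046 -325.97558181   48.5       ] 110.57063016090466 -7.511571841059967
yellow [(array([325.,  73.]), np.int32(196)), (array([321., 258.]), np.int32(220))] [ 574.38152667 -323.7235289    14.        ] 207.05367861245657 -8.43846701763039
(array([  0.6,   0.2, 181.9]), array([-0.05, -0.01, -0.01]))
```

View pics/w4.png

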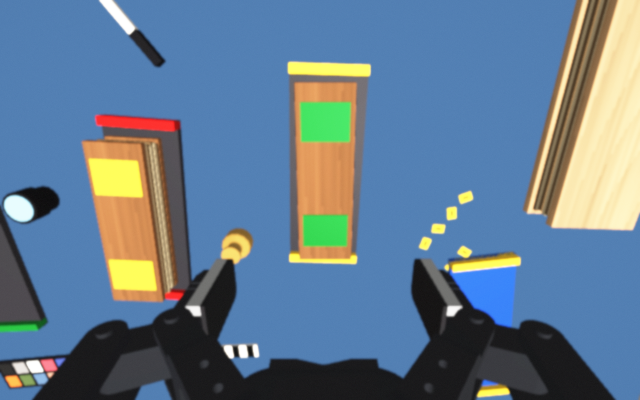

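The green volume sits at (325,175), centred between the fingers, and the page weight at (237,242) is clear. I'll descend, grip, and carry it to the green cradle.

Request:
arm_command:
  series:
    - {"translation": [1,1,40],"delta_rot": [0,0,0]}
    - {"translation": [1,1,80],"delta_rot": [0,0,0]}
    - {"translation": [1,1,120],"delta_rot": [0,0,0]}
    - {"translation": [1,1,145],"delta_rot": [0,0,0]}
    - {"translation": [1,1,165],"delta_rot": [0,0,0]}
    - {"translation": [1,1,178],"delta_rot": [0,0,0]}
    - {"translation": [1,1,182],"delta_rot": [0,0,0]}
    - {"translation": [1,1,182],"delta_rot": [0,0,0]}
    - {"translation": [1,1,182],"delta_rot": [0,0,0]}

```text
time_s: 13.8
position: [0.5775, -0.3279, 0.0187]
tool_rot: [[0.992, -0.13, 0.001], [-0.13, -0.992, -0.001], [0.001, 0.0, -1.0]]
contact_force: [0.1, 0.7, 0.1]
width: 0.0852
gripper_force: 0.0
```

Request:
arm_command:
  series:
    - {"translation": [0,0,0],"delta_rot": [0,0,0]}
    - {"translation": [0,0,0],"delta_rot": [0,0,0]}
    - {"translation": [0,0,0],"delta_rot": [0,0,0]}
    - {"translation": [0,0,0],"delta_rot": [0,0,0]}
    - {"translation": [0,0,0],"delta_rot": [0,0,0]}
    - {"translation": [0,0,0],"delta_rot": [0,0,0]}
    - {"translation": [0,0,0],"delta_rot": [0,0,0]}
    - {"translation": [0,0,0],"delta_rot": [0,0,0]}
  hand: 1
  squeeze: 50

```text
time_s: 14.8
position: [0.5774, -0.3275, 0.0185]
tool_rot: [[0.992, -0.13, 0.001], [-0.13, -0.992, -0.0], [0.001, 0.0, -1.0]]
contact_force: [-1.2, 0.2, 5.3]
width: 0.0552
gripper_force: 54.7
```

Request:
arm_command:
  series:
    - {"translation": [0,0,-8],"delta_rot": [0,0,0]}
    - {"translation": [0,0,-25],"delta_rot": [0,0,0]}
    - {"translation": [0,0,-50],"delta_rot": [0,0,0]}
    - {"translation": [0,0,-75],"delta_rot": [0,0,0]}
    - {"translation": [0,0,-92],"delta_rot": [0,0,0]}
    - {"translation": [0,0,-100],"delta_rot": [0,0,0]}
    - {"translation": [0,0,-100],"delta_rot": [0,0,0]}
    - {"translation": [0,0,-100],"delta_rot": [0,0,0]}

```text
time_s: 15.8
position: [0.5763, -0.3273, 0.1168]
tool_rot: [[0.992, -0.13, -0.001], [-0.13, -0.992, 0.001], [-0.002, -0.0, -1.0]]
contact_force: [-0.1, 0.1, -2.0]
width: 0.0552
gripper_force: 53.7
```

```bash
python3 - <<'E'
from station import bot
from h import *
o,f=wrist(bot);print(o["time_s"],o["position"])
Q=sorted(blobs(f["img"],'yellow',(200,0,440,330)),key=lambda q:q[0][1]);print([(p,a,ray(f,p,.014)*1e3) for p,a in Q])
T=bot.grab_frame("top");S=bot.grab_frame("scene")
for n,F,r,k in(('t',T,(378,100,422,195),1),('s',S,(198,118,295,172),0)):
    Q=sorted(blobs(F["img"],'yellow',r),key=lambda q:q[0][k]);print(n,[(p.round(1),a,ray(F,p,.014)*1e3) for p,a in Q])
print(delta(o,(527.5,104,118),-4.4))
E
```

```text
15.8 [ 0.57634073 -0.32732364  0.11684699]
[(array([324.38461538,  54.38461538]), np.int32(26), array([ 684.42661583, -342.27507904,   14.        ])), (array([311.98678414,  63.06387665]), np.int32(454), array([ 679.87288358, -332.55896559,   14.        ]))]
t [(array([388.3, 107.7]), np.int32(46), array([ 683.72386901, -316.53195801,   14.        ])), (array([397.7, 188. ]), np.int32(122), array([ 473.62444383, -299.37947172,   14.        ]))]
s [(array([207.3, 152.9]), np.int32(112), array([ 676.86608784, -338.28789235,   14.        ])), (array([283.8, 134.5]), np.int32(106), array([ 471.68157017, -304.94463181,   14.        ]))]
(array([-104.3, -421.4,   -0.8]), array([-0.03,  0.09, -3.05]))
```

Request:
arm_command:
  series:
    - {"translation": [-2,-10,-1],"delta_rot": [0,0,0]}
    - {"translation": [-8,-32,-1],"delta_rot": [0,0,0]}
    - {"translation": [-16,-66,-1],"delta_rot": [0,0,-0.5]}
    - {"translation": [-26,-104,-1],"delta_rot": [0,0,-1]}
    - {"translation": [-36,-144,-1],"delta_rot": [0,0,-1]}
    - {"translation": [-46,-184,-1],"delta_rot": [0,0,-1.5]}
    - {"translation": [-55,-224,-1],"delta_rot": [0,0,-1.5]}
    - {"translation": [-65,-264,-1],"delta_rot": [0,0,-2]}
    - {"translation": [-75,-304,-1],"delta_rot": [0,0,-2]}
    - {"translation": [-85,-342,-1],"delta_rot": [0,0,-2.5]}
    - {"translation": [-93,-376,-1],"delta_rot": [0,0,-3]}
    - {"translation": [-99,-402,-1],"delta_rot": [0,0,-3]}
    - {"translation": [-103,-416,-1],"delta_rot": [0,0,-3]}
    - {"translation": [-104,-421,-1],"delta_rot": [0,0,-3]}
    - {"translation": [-104,-421,-1],"delta_rot": [0,0,-3]}
    - {"translation": [-104,-421,-1],"delta_rot": [0,0,-3]}
    - {"translation": [-104,-421,-1],"delta_rot": [0,0,-3]}

```text
time_s: 18.08
position: [0.5285, 0.1024, 0.1187]
tool_rot: [[0.997, -0.079, -0.0], [-0.079, -0.997, -0.0], [-0.0, 0.0, -1.0]]
contact_force: [0.1, 0.2, -2.9]
width: 0.0549
gripper_force: 53.6
```

```bash
python3 - <<'E'
from station import bot
from h import *
o,f=wrist(bot);print(o["time_s"],o["position"],o["tool_rot"].round(4).tolist())
cv2.imwrite("pics/w5.png",f["img"])
print([(p,a,ray(f,p,.016)*1e3) for p,a in blobs(f["img"],'green',(200,0,440,80))])
print(delta(o,(527.3,104,18.5),-4.4))
E
```

```text
18.075 [0.52846936 0.10237917 0.11872582] [[0.9969, -0.079, -0.0001], [-0.079, -0.9969, -0.0004], [-0.0001, 0.0004, -1.0]]
[(array([320.34903047,  60.49584488]), np.int32(1083), array([633.50162884,  96.09522598,  16.        ]))]
(array([ -1.3,  -1.6, 100.2]), array([ 0.02,  0.  , -0.13]))
```

View pics/w5.png

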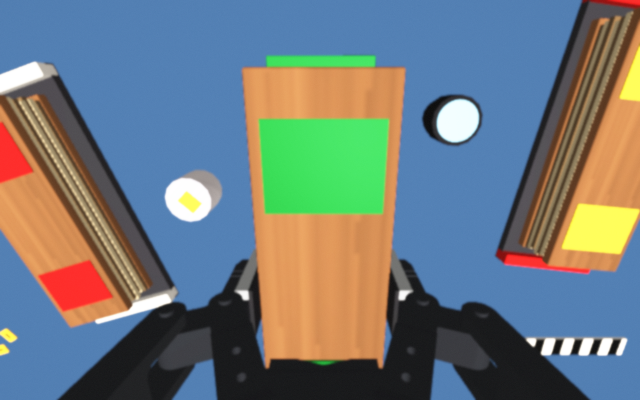

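The green volume is level and aligned over the green cradle, with the stop at (320,60). I'll set it down.

Request:
arm_command:
  series:
    - {"translation": [-1,-1,20],"delta_rot": [0,0,0]}
    - {"translation": [-1,-1,45],"delta_rot": [0,0,0]}
    - {"translation": [-1,-1,65],"delta_rot": [0,0,0]}
    - {"translation": [-1,-1,80],"delta_rot": [0,0,0]}
    - {"translation": [-1,-1,90],"delta_rot": [0,0,0]}
    - {"translation": [-1,-1,95],"delta_rot": [0,0,0]}
    - {"translation": [-1,-1,98],"delta_rot": [0,0,0]}
    - {"translation": [-1,-1,99.5],"delta_rot": [0,0,0]}
    - {"translation": [-1,-1,100.5],"delta_rot": [0,0,0]}
    - {"translation": [-1,-1,100.5],"delta_rot": [0,0,0]}
    - {"translation": [-1,-1,100.5],"delta_rot": [0,0,0]}

```text
time_s: 19.5
position: [0.5276, 0.1045, 0.0185]
tool_rot: [[0.997, -0.078, 0.0], [-0.078, -0.997, 0.0], [0.0, -0.0, -1.0]]
contact_force: [-0.9, -0.6, -1.4]
width: 0.0549
gripper_force: 53.6
```

Request:
arm_command:
  series:
    - {"translation": [0,0,0],"delta_rot": [0,0,0]}
    - {"translation": [0,0,0],"delta_rot": [0,0,0]}
    - {"translation": [0,0,0],"delta_rot": [0,0,0]}
    - {"translation": [0,0,0],"delta_rot": [0,0,0]}
    - {"translation": [0,0,0],"delta_rot": [0,0,0]}
    - {"translation": [0,0,0],"delta_rot": [0,0,0]}
  hand: -1

```text
time_s: 20.25
position: [0.5274, 0.1044, 0.0183]
tool_rot: [[0.997, -0.078, -0.0], [-0.078, -0.997, -0.0], [-0.0, 0.0, -1.0]]
contact_force: [-0.2, -0.5, -0.7]
width: 0.0855
gripper_force: 0.0
```

Request:
arm_command:
  series:
    - {"translation": [0,0,-30],"delta_rot": [0,0,0]}
    - {"translation": [0,0,-80],"delta_rot": [0,0,0]}
    - {"translation": [0,0,-135],"delta_rot": [0,0,0]}
    - {"translation": [6,30,-170],"delta_rot": [0,0,1]}
    - {"translation": [15,75,-182],"delta_rot": [0,0,2]}
    - {"translation": [24,120,-182],"delta_rot": [0,0,3]}
    - {"translation": [33,168,-182],"delta_rot": [0,0,5]}
    - {"translation": [38,200,-182],"delta_rot": [0,0,5.8]}
    - {"translation": [41,214,-182],"delta_rot": [0,0,5.8]}
    - {"translation": [41,214,-182],"delta_rot": [0,0,5.8]}
    - {"translation": [41,214,-182],"delta_rot": [0,0,5.8]}

```text
time_s: 21.62
position: [0.5518, -0.1101, 0.2003]
tool_rot: [[0.984, -0.175, -0.0], [-0.175, -0.984, 0.001], [-0.0, -0.001, -1.0]]
contact_force: [1.4, 0.5, -0.4]
width: 0.0852
gripper_force: 0.0
```

```bash
python3 - <<'E'
from station import bot
from h import *
o,f=wrist(bot);print(o["time_s"],o["position"],o["tool_rot"].round(4).tolist());cv2.imwrite("pics/w6.png",f["img"])
T=bot.grab_frame("top")
def rep(n,F,c,r,z,k=1):
    Q=sorted(blobs(F["img"],c,r),key=lambda q:q[0][k]);X=[ray(F,p,z)*1e3 for p,a in Q];d=X[0]-X[1]
    print(n,[int(a) for p,a in Q],((X[0]+X[1])/2).round(1),np.hypot(*d[:2]).round(1),np.degrees(np.arctan2(d[1],d[0])).round(2))
rep('vol',f,'yellow',(265,80,380,252),.0485)
rep('redcr',f,'red',(240,0,400,320),.014)
rep('yelcr wrist',f,'yellow',(420,0,640,330),.015)
rep('yelcr top',T,'yellow',(378,100,422,195),.015)
print(delta(o,(551.5,-112.3,18.5),-10.3))
E
```

```text
21.625 [ 0.55176298 -0.11006917  0.2002745 ] [[0.9845, -0.1755, -0.0001], [-0.1755, -0.9845, 0.0009], [-0.0003, -0.0009, -1.0]]
vol [100, 632] [ 550.9 -119.3   48.5] 118.1 -20.23
redcr [39, 46] [450.  -95.5  14. ] 70.1 78.57
yelcr wrist [268, 477] [ 575.5 -324.1   15. ] 204.0 -6.88
yelcr top [155, 151] [ 574.8 -326.7   15. ] 209.3 -8.12
(array([  0.2,   2.4, 181.8]), array([-0.05,  0.02,  0.19]))
```

View pics/w6.png

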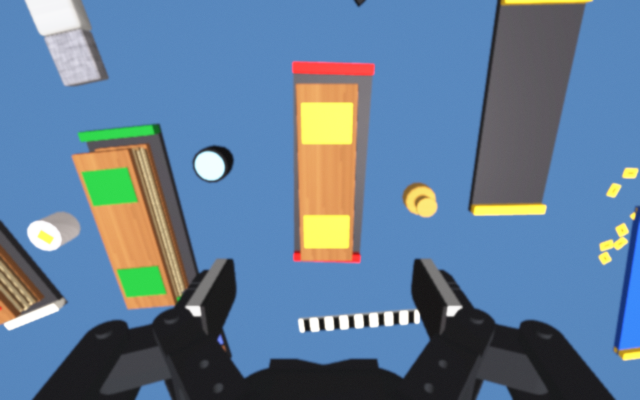

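The lighting has brightened a little. The yellow volume's plates are at (327,123) and (326,232), about 2 mm toward tool +y. The yellow cradle on the right is empty. I'll grip the volume.

Request:
arm_command:
  series:
    - {"translation": [0,2,40],"delta_rot": [0,0,0]}
    - {"translation": [0,2,80],"delta_rot": [0,0,0]}
    - {"translation": [0,2,120],"delta_rot": [0,0,0]}
    - {"translation": [0,2,145],"delta_rot": [0,0,0]}
    - {"translation": [0,2,165],"delta_rot": [0,0,0]}
    - {"translation": [0,2,178],"delta_rot": [0,0,0]}
    - {"translation": [0,2,182],"delta_rot": [0,0,0]}
    - {"translation": [0,2,182],"delta_rot": [0,0,0]}
    - {"translation": [0,2,182],"delta_rot": [0,0,0]}

```text
time_s: 22.85
position: [0.5519, -0.1141, 0.0191]
tool_rot: [[0.984, -0.178, 0.001], [-0.178, -0.984, -0.0], [0.001, -0.0, -1.0]]
contact_force: [-0.6, -0.6, 0.0]
width: 0.0852
gripper_force: 0.0
```

Request:
arm_command:
  series:
    - {"translation": [0,0,0],"delta_rot": [0,0,0]}
    - {"translation": [0,0,0],"delta_rot": [0,0,0]}
    - {"translation": [0,0,0],"delta_rot": [0,0,0]}
    - {"translation": [0,0,0],"delta_rot": [0,0,0]}
    - {"translation": [0,0,0],"delta_rot": [0,0,0]}
    - {"translation": [0,0,0],"delta_rot": [0,0,0]}
    - {"translation": [0,0,0],"delta_rot": [0,0,0]}
    - {"translation": [0,0,0],"delta_rot": [0,0,0]}
  hand: 1
  squeeze: 50

```text
time_s: 23.85
position: [0.5518, -0.1139, 0.019]
tool_rot: [[0.984, -0.178, 0.001], [-0.178, -0.984, -0.0], [0.001, -0.0, -1.0]]
contact_force: [-1.1, 1.4, 6.5]
width: 0.0552
gripper_force: 53.6
```

Request:
arm_command:
  series:
    - {"translation": [0,0,-8],"delta_rot": [0,0,0]}
    - {"translation": [0,0,-25],"delta_rot": [0,0,0]}
    - {"translation": [0,0,-50],"delta_rot": [0,0,0]}
    - {"translation": [0,0,-80],"delta_rot": [0,0,0]}
    - {"translation": [0,10,-115],"delta_rot": [0,0,0]}
    - {"translation": [0,30,-145],"delta_rot": [0,0,0]}
    - {"translation": [0,52,-170],"delta_rot": [0,0,0]}
    - {"translation": [0,70,-180],"delta_rot": [0,0,0]}
    - {"translation": [0,78,-180],"delta_rot": [0,0,0]}
    - {"translation": [0,80,-180],"delta_rot": [0,0,0]}
    - {"translation": [0,80,-180],"delta_rot": [0,0,0]}
    - {"translation": [0,80,-180],"delta_rot": [0,0,0]}

```text
time_s: 25.35
position: [0.5371, -0.1918, 0.1977]
tool_rot: [[0.984, -0.177, -0.001], [-0.177, -0.984, 0.001], [-0.001, -0.001, -1.0]]
contact_force: [0.1, -0.4, -2.9]
width: 0.055
gripper_force: 54.0
```

```bash
python3 - <<'E'
from station import bot
from h import *
o,f=wrist(bot);print(o["time_s"],o["position"],o["tool_rot"].round(4).tolist());cv2.imwrite("pics/w7.png",f["img"])
T=bot.grab_frame("top");S=bot.grab_frame("scene");cv2.imwrite("pics/top7.png",T["img"])
cv2.imwrite("pics/scene7.png",S["img"])
for n,F in(('w',f),('t',T),('s',S)):
    for t in("cradle_yellow","cradle_red"):
        for d in bot.outline_of(t,F)[:4]:
            (c,sz,a)=cv2.minAreaRect(np.argwhere(d["mask"])[:,::-1].astype(np.float32));print(n,t,round(d["confidence"],2),np.round(d["box"]),np.round(c,1),np.round(ray(F,c,.010)*1e3,1))
E
```

```text
25.35 [ 0.5370957  -0.19184674  0.19767911] [[0.9843, -0.1767, -0.001], [-0.1767, -0.9843, 0.0007], [-0.0011, -0.0005, -1.0]]
w cradle_yellow 0.8 [553. 196. 638. 360.] [597.7 277.7] [ 344.1 -503.6   10. ]
w cradle_yellow 0.67 [399.   0. 498. 216.] [447.8 107.3] [ 581.9 -330.    10. ]
w cradle_red 0.64 [205.  66. 290. 262.] [251.2 161.7] [ 562.7 -117.2   10. ]
t cradle_yellow 0.78 [464. 186. 524. 278.] [492.9 231.3] [ 333.2 -504.7   10. ]
t cradle_red 0.88 [302. 129. 333. 213.] [318.8 170.4] [ 549.4 -116.4   10. ]
s cradle_yellow 0.6 [203. 136. 293. 168.] [247.3 145.8] [ 573.8 -316.4   10. ]
s cradle_yellow 0.6 [225. 107. 319. 153.] [273.1 125.7] [ 484.5 -348.8   10. ]
s cradle_yellow 0.57 [287.  53. 341.  90.] [309.8  70.8] [ 299.5 -494.1   10. ]
s cradle_red 0.6 [243. 181. 337. 231.] [288.1 202.7] [ 549.  -110.6   10. ]
```

View pics/w7.png

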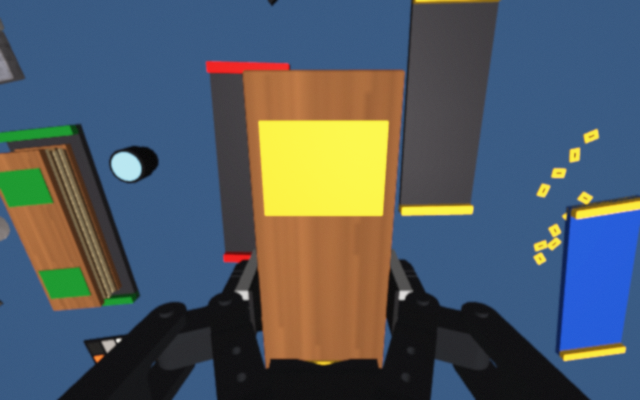

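The held volume is level. The yellow cradle's far stop at (455,1) is cut off, so I'll shift forward 45 mm for a full view.

Request:
arm_command:
  series:
    - {"translation": [10,2,0],"delta_rot": [0,0,0]}
    - {"translation": [30,2,0],"delta_rot": [0,0,0]}
    - {"translation": [45,2,0],"delta_rot": [0,0,0]}
    - {"translation": [50,2,0],"delta_rot": [0,0,0]}
    - {"translation": [50,2,0],"delta_rot": [0,0,0]}
    - {"translation": [50,2,0],"delta_rot": [0,0,0]}

```text
time_s: 26.55
position: [0.5855, -0.2037, 0.1983]
tool_rot: [[0.984, -0.178, -0.0], [-0.178, -0.984, -0.0], [-0.0, 0.0, -1.0]]
contact_force: [-0.6, -0.2, -2.7]
width: 0.0551
gripper_force: 54.0
```

```bash
sed -i "s/(H>22)&(H<34)&(S>150)&(V>120)/(H>20)\&(H<36)\&(S>130)\&(V>90)/; s/((H<5)|(H>174))&(S>190)&(V>90)/((H<6)|(H>172))\&(S>170)\&(V>80)/" h.py
python3 - <<'E'
from station import bot
from h import *
o,f=wrist(bot);print(o["time_s"],o["position"]);cv2.imwrite("pics/w8.png",f["img"])
T=bot.grab_frame("top")
def rep(n,F,c,r,z,k=1):
    Q=sorted(blobs(F["img"],c,r),key=lambda q:q[0][k]);X=[ray(F,p,z)*1e3 for p,a in Q];d=X[0]-X[1]
    print(n,[(p.round(1).tolist(),int(a)) for p,a in Q],((X[0]+X[1])/2).round(1),np.hypot(*d[:2]).round(1),np.degrees(np.arctan2(d[1],d[0])).round(2));return Q
a=rep('yelcr wrist',f,'yellow',(397,0,520,300),.015)
b=rep('yelcr top',T,'yellow',(378,100,422,195),.015)
for p,q in zip(a,b):print(tri(f,p[0],T,q[0])*1e3)
rep('redcr top',T,'red',(298,120,340,220),.015)
print(delta(o,(575.5,-324.5,118),-8.1))
E
```

```text
26.55 [ 0.5855147  -0.20366944  0.19826404]
yelcr wrist [([447.1, 54.6], 1064), ([429.4, 248.0], 667)] [ 576.9 -326.7   15. ] 208.4 -8.6Traceback (most recent call last):
  File "<stdin>", line 9, in <module>
  File "<stdin>", line 6, in rep
IndexError: list index out of range
```

View pics/w8.png

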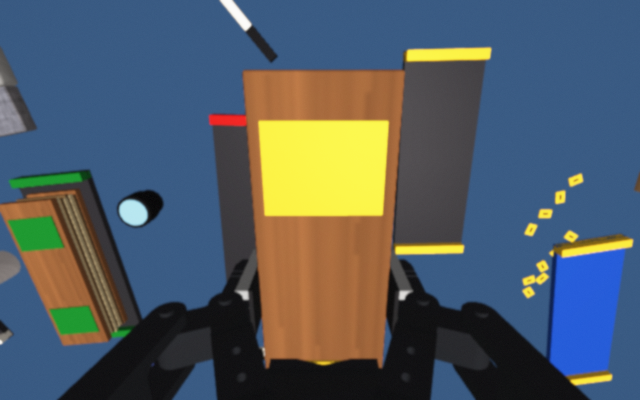

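Both yellow stops are visible, at (447,55) and (429,248). Combining the views puts the cradle centre at (575.6, −325.3) with yaw −8.3°. I'll move over it and part-lower.

Request:
arm_command:
  series:
    - {"translation": [1,10,0],"delta_rot": [0,0,0]}
    - {"translation": [3,30,0],"delta_rot": [0,0,0]}
    - {"translation": [6,60,0],"delta_rot": [0,0,-1]}
    - {"translation": [9,90,10],"delta_rot": [0,0,-2]}
    - {"translation": [11,110,30],"delta_rot": [0,0,-2]}
    - {"translation": [12,119,55],"delta_rot": [0,0,-2]}
    - {"translation": [12,121,72],"delta_rot": [0,0,-2]}
    - {"translation": [12,121,80],"delta_rot": [0,0,-2]}
    - {"translation": [12,121,80],"delta_rot": [0,0,-2]}
    - {"translation": [12,121,80],"delta_rot": [0,0,-2]}

```text
time_s: 27.9
position: [0.5771, -0.3245, 0.1192]
tool_rot: [[0.99, -0.143, 0.001], [-0.143, -0.99, -0.0], [0.001, 0.0, -1.0]]
contact_force: [-0.5, 0.4, -2.3]
width: 0.0554
gripper_force: 53.9
```

```bash
python3 - <<'E'
from station import bot
from h import *
o,f=wrist(bot);print(o["time_s"],o["position"])
print([(p,a,ray(f,p,.016)*1e3) for p,a in blobs(f["img"],'yellow',(200,0,440,75))])
print(delta(o,(575.8,-325.3,19),-8.3))
E
```

```text
27.9 [ 0.57705847 -0.3245021   0.11923779]
[(array([327.4508982 ,  61.65688623]), np.int32(1670), array([ 680.18575532, -342.53544191,   16.        ]))]
(array([ -1.3,   0.9, 100.2]), array([ 0.02, -0.08,  0.1 ]))
```

Request:
arm_command:
  series:
    - {"translation": [-1,1.5,20],"delta_rot": [0,0,0]}
    - {"translation": [-1,1.5,45],"delta_rot": [0,0,0]}
    - {"translation": [-1,1.5,65],"delta_rot": [0,0,0]}
    - {"translation": [-1,1.5,80],"delta_rot": [0,0,0]}
    - {"translation": [-1,1.5,90],"delta_rot": [0,0,0]}
    - {"translation": [-1,1.5,95],"delta_rot": [0,0,0]}
    - {"translation": [-1,1.5,98],"delta_rot": [0,0,0]}
    - {"translation": [-1,1.5,99.5],"delta_rot": [0,0,0]}
    - {"translation": [-1,1.5,100.5],"delta_rot": [0,0,0]}
    - {"translation": [-1,1.5,100.5],"delta_rot": [0,0,0]}
    - {"translation": [-1,1.5,100.5],"delta_rot": [0,0,0]}

```text
time_s: 29.32
position: [0.5754, -0.3264, 0.0191]
tool_rot: [[0.99, -0.143, 0.001], [-0.143, -0.99, -0.001], [0.001, 0.0, -1.0]]
contact_force: [-3.1, 1.3, 4.7]
width: 0.0552
gripper_force: 54.8
```

Request:
arm_command:
  series:
    - {"translation": [0,0,0],"delta_rot": [0,0,0]}
    - {"translation": [0,0,0],"delta_rot": [0,0,0]}
    - {"translation": [0,0,0],"delta_rot": [0,0,0]}
    - {"translation": [0,0,0],"delta_rot": [0,0,0]}
    - {"translation": [0,0,0],"delta_rot": [0,0,0]}
    - {"translation": [0,0,0],"delta_rot": [0,0,0]}
  hand: -1

```text
time_s: 30.08
position: [0.5751, -0.3262, 0.0178]
tool_rot: [[0.99, -0.143, -0.0], [-0.143, -0.99, -0.0], [-0.0, 0.0, -1.0]]
contact_force: [0.1, -0.0, 0.0]
width: 0.0851
gripper_force: 0.0
```

Request:
arm_command:
  series:
    - {"translation": [0,0,-30],"delta_rot": [0,0,0]}
    - {"translation": [0,0,-80],"delta_rot": [0,0,0]}
    - {"translation": [0,0,-135],"delta_rot": [0,0,0]}
    - {"translation": [-8,-30,-170],"delta_rot": [0,0,1]}
    - {"translation": [-20,-75,-182],"delta_rot": [0,0,2]}
    - {"translation": [-32,-120,-182],"delta_rot": [0,0,3]}
    - {"translation": [-44,-166,-182],"delta_rot": [0,0,3.8]}
    - {"translation": [-51,-194,-182],"delta_rot": [0,0,3.8]}
    - {"translation": [-54,-205,-182],"delta_rot": [0,0,3.8]}
    - {"translation": [-54,-205,-182],"delta_rot": [0,0,3.8]}
    - {"translation": [-54,-205,-182],"delta_rot": [0,0,3.8]}

```text
time_s: 31.45
position: [0.5511, -0.1174, 0.1997]
tool_rot: [[0.978, -0.211, -0.0], [-0.211, -0.978, -0.001], [0.0, 0.001, -1.0]]
contact_force: [0.2, 0.0, 0.7]
width: 0.0853
gripper_force: 0.0
```

```bash
python3 - <<'E'
from station import bot
from h import *
o,f=wrist(bot);print(o["time_s"],o["position"],o["tool_rot"].round(4).tolist());cv2.imwrite("pics/w9.png",f["img"])
def rep(n,F,c,r,z,k=1):
    Q=sorted(blobs(F["img"],c,r),key=lambda q:q[0][k]);X=[ray(F,p,z)*1e3 for p,a in Q]
    print(n,[(p.round(1).tolist(),int(a)) for p,a in Q],end=' ')
    if len(X)>1: d=X[0]-X[1];print(((X[0]+X[1])/2).round(1),np.hypot(*d[:2]).round(1),np.degrees(np.arctan2(d[1],d[0])).round(2))
rep('redcr',f,'red',(220,0,420,330),.015)
T=bot.grab_frame("top");rep('redcr top',T,'red',(298,120,340,220),.015)
rep('redvol top',T,'red',(110,150,180,260),.0485)
print(delta(o,(532.3,318,200),12.9))
E
```

```text
31.45 [ 0.55107204 -0.11739771  0.19970028] [[0.9775, -0.2107, -0.0001], [-0.2107, -0.9775, -0.0008], [0.0001, 0.0008, -1.0]]
redcr [([320.7, 69.0], 807), ([323.0, 257.0], 583)] [ 552.2 -116.6   15. ] 208.1 -11.57
redcr top [] redvol top [([130.8, 179.8], 269), ([144.6, 221.9], 290)] [533.1 318.6  48.5] 109.8 13.05
(array([-110.1, -421.7,   -0.6]), array([ 5.000e-02,  1.000e-02, -2.506e+01]))
```

View pics/w9.png

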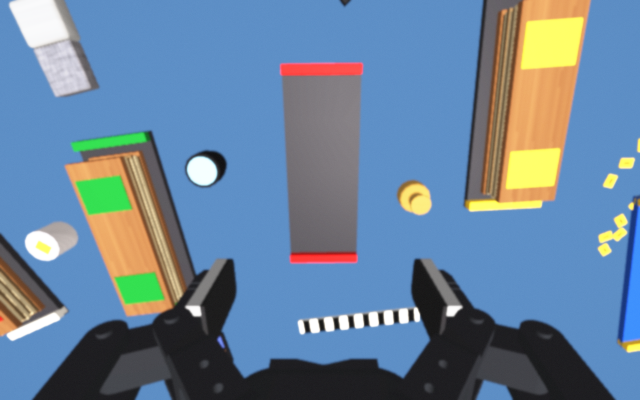

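The red cradle is empty at (322,163), measured at (551.7, −116.3) with yaw −11.8°. Now to fetch the red volume from the white cradle.

Request:
arm_command:
  series:
    - {"translation": [-8,-30,0],"delta_rot": [0,0,-2]}
    - {"translation": [-20,-78,0],"delta_rot": [0,0,-5]}
    - {"translation": [-33,-128,0],"delta_rot": [0,0,-8]}
    - {"translation": [-46,-178,0],"delta_rot": [0,0,-11]}
    - {"translation": [-60,-230,0],"delta_rot": [0,0,-14]}
    - {"translation": [-73,-282,0],"delta_rot": [0,0,-17]}
    - {"translation": [-87,-334,0],"delta_rot": [0,0,-20]}
    - {"translation": [-99,-380,0],"delta_rot": [0,0,-23]}
    - {"translation": [-107,-410,0],"delta_rot": [0,0,-25]}
    - {"translation": [-110,-422,0],"delta_rot": [0,0,-25]}
    - {"translation": [-110,-422,0],"delta_rot": [0,0,-25]}
    - {"translation": [-110,-422,0],"delta_rot": [0,0,-25]}
    - {"translation": [-110,-422,0],"delta_rot": [0,0,-25]}

```text
time_s: 33.17
position: [0.5322, 0.3184, 0.1998]
tool_rot: [[0.975, 0.222, 0.0], [0.222, -0.975, -0.001], [0.0, 0.001, -1.0]]
contact_force: [0.3, -0.2, -0.5]
width: 0.0856
gripper_force: 0.0
```

```bash
python3 - <<'E'
from station import bot
from h import *
o,f=wrist(bot);print(o["time_s"],o["position"])
Q=sorted(blobs(f["img"],'red',(245,60,400,300)),key=lambda q:q[0][1]);X=[ray(f,p,.0485)*1e3 for p,a in Q];d=X[0]-X[1];print((X[0]+X[1])/2,np.hypot(*d[:2]),np.degrees(np.arctan2(d[1],d[0])))
print(delta(o,(532.7,318.3,18.5),13))
E
```

```text
33.175 [0.53215684 0.31837435 0.19984058]
[534.1460449  318.27320615  48.5       ] 109.81572887704542 12.943799508686835
(array([  0.5,   0. , 181.3]), array([ 0.05, -0.01, -0.18]))
```

Request:
arm_command:
  series:
    - {"translation": [1,0,40],"delta_rot": [0,0,0]}
    - {"translation": [1,0,80],"delta_rot": [0,0,0]}
    - {"translation": [1,0,120],"delta_rot": [0,0,0]}
    - {"translation": [1,0,145],"delta_rot": [0,0,0]}
    - {"translation": [1,0,165],"delta_rot": [0,0,0]}
    - {"translation": [1,0,178],"delta_rot": [0,0,0]}
    - {"translation": [1,0,181],"delta_rot": [0,0,0]}
    - {"translation": [1,0,181],"delta_rot": [0,0,0]}
    - {"translation": [1,0,181],"delta_rot": [0,0,0]}

```text
time_s: 34.35
position: [0.533, 0.3207, 0.0197]
tool_rot: [[0.975, 0.224, 0.001], [0.224, -0.975, 0.001], [0.001, -0.0, -1.0]]
contact_force: [0.3, -1.0, -0.6]
width: 0.0852
gripper_force: 0.0
```

Request:
arm_command:
  series:
    - {"translation": [0,0,0],"delta_rot": [0,0,0]}
    - {"translation": [0,0,0],"delta_rot": [0,0,0]}
    - {"translation": [0,0,0],"delta_rot": [0,0,0]}
    - {"translation": [0,0,0],"delta_rot": [0,0,0]}
    - {"translation": [0,0,0],"delta_rot": [0,0,0]}
    - {"translation": [0,0,0],"delta_rot": [0,0,0]}
    - {"translation": [0,0,0],"delta_rot": [0,0,0]}
    - {"translation": [0,0,0],"delta_rot": [0,0,0]}
  hand: 1
  squeeze: 50

```text
time_s: 35.35
position: [0.5329, 0.3202, 0.0194]
tool_rot: [[0.975, 0.224, 0.001], [0.224, -0.975, -0.0], [0.001, 0.0, -1.0]]
contact_force: [-0.8, -2.0, 5.2]
width: 0.0552
gripper_force: 54.5
```

Request:
arm_command:
  series:
    - {"translation": [0,0,-8],"delta_rot": [0,0,0]}
    - {"translation": [0,0,-25],"delta_rot": [0,0,0]}
    - {"translation": [0,0,-50],"delta_rot": [0,0,0]}
    - {"translation": [0,0,-75],"delta_rot": [0,0,0]}
    - {"translation": [0,0,-92],"delta_rot": [0,0,0]}
    - {"translation": [0,0,-100],"delta_rot": [0,0,0]}
    - {"translation": [0,0,-100],"delta_rot": [0,0,0]}
    - {"translation": [0,0,-100],"delta_rot": [0,0,0]}

```text
time_s: 36.35
position: [0.532, 0.3199, 0.1179]
tool_rot: [[0.975, 0.224, -0.001], [0.224, -0.975, -0.001], [-0.001, 0.001, -1.0]]
contact_force: [0.4, 0.5, -2.8]
width: 0.0555
gripper_force: 53.8
```

```bash
python3 - <<'E'
from station import bot
from h import *
o=bot.get_obs();print(o["time_s"],delta(o,(551.5,-116.3,118),-11.8))
E
```

```text
36.35 (array([-7.890e+01,  4.295e+02,  3.000e-01]), array([ 0.05,  0.07, 24.76]))
```

Request:
arm_command:
  series:
    - {"translation": [-2,10,0],"delta_rot": [0,0,0.5]}
    - {"translation": [-6,32,0],"delta_rot": [0,0,2]}
    - {"translation": [-12,66,0],"delta_rot": [0,0,4]}
    - {"translation": [-19,104,0],"delta_rot": [0,0,6]}
    - {"translation": [-26,144,0],"delta_rot": [0,0,8]}
    - {"translation": [-34,184,0],"delta_rot": [0,0,10.5]}
    - {"translation": [-41,224,0],"delta_rot": [0,0,13]}
    - {"translation": [-48,264,0],"delta_rot": [0,0,15.5]}
    - {"translation": [-56,304,0],"delta_rot": [0,0,18]}
    - {"translation": [-63,344,0],"delta_rot": [0,0,20]}
    - {"translation": [-70,380,0],"delta_rot": [0,0,22]}
    - {"translation": [-75,408,0],"delta_rot": [0,0,24]}
    - {"translation": [-78,424,0],"delta_rot": [0,0,24.8]}
    - {"translation": [-79,429.5,0],"delta_rot": [0,0,24.8]}
    - {"translation": [-79,429.5,0],"delta_rot": [0,0,24.8]}
    - {"translation": [-79,429.5,0],"delta_rot": [0,0,24.8]}
    - {"translation": [-79,429.5,0],"delta_rot": [0,0,24.8]}

```text
time_s: 38.48
position: [0.5519, -0.1149, 0.1188]
tool_rot: [[0.979, -0.204, 0.0], [-0.204, -0.979, 0.0], [-0.0, -0.0, -1.0]]
contact_force: [0.2, 0.8, -3.5]
width: 0.0556
gripper_force: 53.8
```

```bash
python3 - <<'E'
from station import bot
from h import *
o,f=wrist(bot);print(o["time_s"],o["position"])
print([(p,a,ray(f,p,.016)*1e3) for p,a in blobs(f["img"],'red',(200,0,440,72))])
print(delta(o,(551.5,-116.3,19.2),-11.8))
E
```

```text
38.475 [ 0.55189185 -0.11487163  0.11883834]
[(array([325.25151149,  61.15900846]), np.int32(1654), array([ 654.1811119 , -137.65511086,   16.        ]))]
(array([-0.1,  1.5, 99.6]), array([-0.02,  0.  ,  0.05]))
```

Request:
arm_command:
  series:
    - {"translation": [0,1,20],"delta_rot": [0,0,0]}
    - {"translation": [0,1,45],"delta_rot": [0,0,0]}
    - {"translation": [0,1,65],"delta_rot": [0,0,0]}
    - {"translation": [0,1,80],"delta_rot": [0,0,0]}
    - {"translation": [0,1,90],"delta_rot": [0,0,0]}
    - {"translation": [0,1,95],"delta_rot": [0,0,0]}
    - {"translation": [0,1,98],"delta_rot": [0,0,0]}
    - {"translation": [0,1,99],"delta_rot": [0,0,0]}
    - {"translation": [0,1,100],"delta_rot": [0,0,0]}
    - {"translation": [0,1,100],"delta_rot": [0,0,0]}
    - {"translation": [0,1,100],"delta_rot": [0,0,0]}

```text
time_s: 39.9
position: [0.5519, -0.117, 0.0194]
tool_rot: [[0.979, -0.205, 0.001], [-0.205, -0.979, -0.0], [0.001, 0.0, -1.0]]
contact_force: [-2.7, 0.3, 6.7]
width: 0.0551
gripper_force: 54.7
```

Request:
arm_command:
  series:
    - {"translation": [0,0,0],"delta_rot": [0,0,0]}
    - {"translation": [0,0,0],"delta_rot": [0,0,0]}
    - {"translation": [0,0,0],"delta_rot": [0,0,0]}
    - {"translation": [0,0,0],"delta_rot": [0,0,0]}
    - {"translation": [0,0,0],"delta_rot": [0,0,0]}
    - {"translation": [0,0,0],"delta_rot": [0,0,0]}
  hand: -1

```text
time_s: 40.65
position: [0.5516, -0.1169, 0.0188]
tool_rot: [[0.979, -0.205, -0.0], [-0.205, -0.979, -0.0], [-0.0, 0.0, -1.0]]
contact_force: [0.0, -0.0, -0.4]
width: 0.0856
gripper_force: 0.0
```

Request:
arm_command:
  series:
    - {"translation": [0,0,-30],"delta_rot": [0,0,0]}
    - {"translation": [0,0,-80],"delta_rot": [0,0,0]}
    - {"translation": [0,0,-135],"delta_rot": [0,0,0]}
    - {"translation": [0,0,-182],"delta_rot": [0,0,0]}
    - {"translation": [-30,0,-220],"delta_rot": [0,0,0]}
    - {"translation": [-60,0,-240],"delta_rot": [0,0,0]}
    - {"translation": [-70,0,-240],"delta_rot": [0,0,0]}
    - {"translation": [-70,0,-240],"delta_rot": [0,0,0]}
    - {"translation": [-70,0,-240],"delta_rot": [0,0,0]}

```text
time_s: 41.78
position: [0.4834, -0.1028, 0.2579]
tool_rot: [[0.979, -0.205, -0.001], [-0.205, -0.979, 0.0], [-0.001, -0.0, -1.0]]
contact_force: [-0.1, 0.9, -0.4]
width: 0.0855
gripper_force: 0.0
```

```bash
python3 - <<'E'
from station import bot
from h import *
o,f=wrist(bot);print(o["time_s"],o["position"])
S=bot.grab_frame("scene");T=bot.grab_frame("top")
cv2.imwrite("pics/s10.png",np.hstack([cv2.resize(S["img"][100:320,190:450],(400,338)),cv2.resize(f["img"],(400,338))]))
for F,w in((S,'s'),(T,'t'),(f,'w')):
  for t in("volume_red","volume_green","volume_yellow","cradle_red","cradle_green","cradle_yellow"):
    for d in bot.outline_of(t,F)[:1]:
        l,tp,r,b=[int(v) for v in d["box"]];col=t.split('_')[1];z=.0485 if 'vol' in t else .015
        Q=blobs(F["img"],col,(max(l-3,0),max(tp-3,0),r+3,b+3));X=[ray(F,p,z)*1e3 for p,a in Q]
        if len(X)==2: e=X[0]-X[1];print(w,t,((X[0]+X[1])/2).round(1)[:2],np.hypot(*e[:2]).round(),(np.degrees(np.arctan(e[1]/e[0]))).round(1))
E
```

```text
41.775 [ 0.48338889 -0.1027605   0.25788103]
s volume_red [ 549.5 -115.9] 110.0 -12.0
s volume_green [526.2 105.9] 111.0 -4.0
s volume_yellow [ 573.2 -323.9] 110.0 -8.0
s cradle_red [ 543.2 -134.4] 115.0 -12.0
s cradle_green [519.   96.6] 115.0 -4.0
s cradle_yellow [ 567.9 -351. ] 114.0 -8.0
t volume_green [528.6 104.5] 110.0 -4.4
t volume_yellow [ 575.4 -325.9] 111.0 -8.1
t cradle_green [537.9 109.8] 113.0 -4.4
t cradle_yellow [ 335.  -501.4] 211.0 0.8
w volume_red [ 552.7 -117.9] 110.0 -11.8
w volume_green [529.2 103.5] 110.0 -4.4
w volume_yellow [ 502.5 -312. ] 41.0 -22.3
w cradle_red [ 551.6 -117.8] 121.0 -11.8
w cradle_green [525.8 124.7] 120.0 -4.4
w cradle_yellow [ 336.4 -481.5] 213.0 3.7
```

View pics/s10.png

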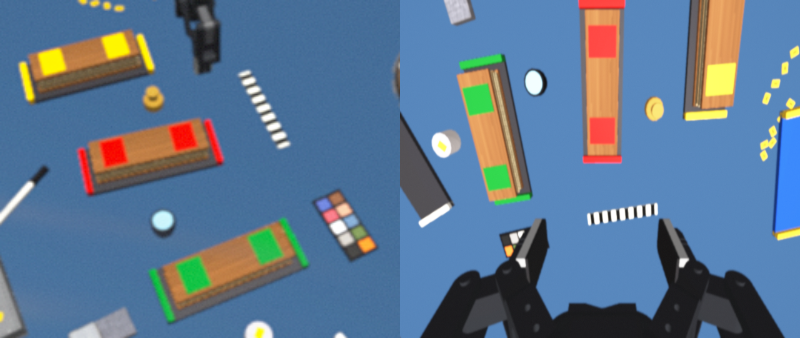

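Every volume is on its matching cradle, centred to about 1–2 mm and aligned to within a degree. The weight, loupe and tin still stand where they were, and the gripper is clear.

```bash
python3 -c "
from station import bot
print(bot.sign_off())"
```

```text
the job is handed in; nothing more can be done
None
```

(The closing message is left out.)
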